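# Scoop the pebble specimens into the viewing dish

## Robot

A 6-joint arm with a two-finger parallel gripper is mounted at the origin on the work surface. World frame = base frame: x ahead of the robot, y to its left, z up, the work surface at z = 0. Lengths are in m, angles in rad, forces in N, time in s.
With the tool pointing down it reaches from about 0.4 to 0.825 m from the base axis. Payload 7 kg.
Tool frame: the origin (TCP) lies at the very end of the fingers, on their centre line; the grasp point (between the pads) lies behind it (grasp_offset is the z of the grasp point in the tool frame, in m); z points along the fingers, y is the line along which they close (so a half turn about z gives the same grasp; the last joint's range is limited). The gripper opens to 88 mm and grips with 3 to 60 N. Pads are 19 mm wide; open, the fingers measure 130 mm over their backs; the gripper's body (78 mm by 193 mm) begins 47 mm behind the grasp point.
Start: joints at [1.514, 0.359, 0.012, 0, -1.224, -0.288], TCP at [0.228, 0.635, 0.227] pointing down, gripper open.
Joint ranges: [-3.07, 3.07], [-1.43, 2.12], [-1.02, 1.25], [-3.03, 1.67], [-3.05, -0], [-3.03, 3.03]. Speed limits (rad/s): [2.39, 2.39, 3.01, 3.14, 3.14, 3.14].

## Interface

Orientations are given as [roll, pitch, yaw] about the fixed x, y, z axes, in that order (R = Rz(yaw) Ry(pitch) Rx(roll)).
In Python, from plant import * gives the robot as it stands. The module is installed in compiled form; this text tells all that it offers.
- The arm moves only by the tool apply_moves, never from a script. Its argument "steps" is a list of rows, each a list of 5 numbers: the opening, from -1 (shut) to 1 (fully open), then the shift along the tool's x, y, z as a fraction of full scale, then the turn about the tool's z as a fraction of full scale. A call has 1 to 10 rows; each row is the pose to reach, as a shift and turn from the pose commanded when the call began, along the tool's axes at that moment; what a row does not reach only later rows make up. Full scale, the value 1, is 0.4 m for a shift and 90 degrees for a turn. A row lasts 1/12 s, in which the tool goes at most 41.7 mm and 7.16 degrees, less where a joint would pass 70% of its speed; a pose out of reach is approached as far as the arm can. A call with a number of a shift or a turn outside -1 to 1 is refused whole. A call with a gripper value outside its range is refused whole. The fingers move at their own pace and stop on an object; "force" is the grip in N (left out, the last holds). Time passes only in rows, so rows that repeat a pose let the fingers close. It gives the time, the measured TCP pose, the force, the opening and the grip force at its end, in the units of the state.
- sense(): the state, without advancing time (a new reading comes with each control period).
- grab_frame(name): name is "scene" or "top"; returns a dict with "color" (384x512x3 uint8, red, green, blue), "mtx" (3x3 intrinsics, pixels), "dist_coeffs" ([k1, k2, p1, p2, k3] as OpenCV has them; the pictures are not rectified), "R" (3x3) and "t" (3): a world point X has camera coordinates R X + t. Camera axes: x right, y down, z forward; pixel columns grow to the right and rows downward; lengths in m; the calibration is good to about 2 mm. A picture is of the moment at which its call begins. There is no depth.
- hand_in(): hands the job in; it is judged then, once.
The state is a dict: "time_s": time; "qpos": joint angles; "joint_velocities": joint speeds; "joint_torque": joint torques, N m; "eef_pos": TCP position; "tool_rot": TCP orientation; "wrist_force": force on the tool from outside, world axes, zero at the start; "torque": the same for the moment, N m; "width": opening from 0.0 (shut) to 1.0 (fully open); "grip_force": force on a finger pad.
Only numpy, scipy, OpenCV 4.12 (cv2) and the standard library are available. Lean on these libraries where they do the work, as an engineer would, in place of code of your own. Each camera call takes 0.05 s, during which the arm holds its last target. There are 200 camera calls.

## Task

Take the little scoop standing in the grey tray, scoop up all three pebbles together and tip them into the wide round white dish, the larger of the two round ones, leaving that dish where it stands. Then set the scoop down flat on its base, in the tray or on the bench. Handle the pebbles only with the scoop, not with the gripper.

Things in the scene. Friction and masses are not known exactly. Their poses are not given: they have to be found in the camera images.
- scoop: aluminium shovel, loose in the tray. Origin: centre of underside. Open mouth at -x, lip x=-52, back x=+54, width 116 (y), floor 2 (lip bevelled to 1), sides 27, back wall 35 high; 160 g. Black grip bar from the back wall over the middle: 60 long (x), 16 wide (y), z=62 to 92, centre (24,0,77); grip it from above across y; pebbles pass below. mm. Starts at the tray's +x end, mouth to the pebbles.
- tray: fixed grey plastic tray, outside 280 (its x) by 150 (y), 25 high; walls and floor 4 thick: inside 272 by 142, floor at z=4 (mm). Origin: centre of underside. Its -x end is nearer the robot; the pebbles lie in that half, and that end wall stops them while the lip is driven under them along the floor.
- pebble1: grey polished stone pebble, squat and roughly round, about 28 mm across, 22 mm high, 25 g, smooth (slides on metal tilted some 20 degrees). Lies in the tray in front of the scoop's mouth. Origin at its centre.
- pebble2: grey polished stone pebble, squat and roughly round, about 29 mm across, 20 mm high, 25 g, smooth (slides on metal tilted some 20 degrees). Lies in the tray in front of the scoop's mouth. Origin at its centre.
- pebble3: grey polished stone pebble, squat and roughly round, about 27 mm across, 24 mm high, 25 g, smooth (slides on metal tilted some 20 degrees). Lies in the tray in front of the scoop's mouth. Origin at its centre.
- dish: loose white ceramic dish, the wider of two round ones: 130 mm across the rim, 116 at the foot, 35 high, wall 4, floor 5, 350 g. Origin: centre of underside. The other white dishes, one round 76 mm wide and one square 110 mm wide, both 35 high, are not to be used.
Things that resemble listed ones, but are neither listed nor needed, are in the scene too. Several things have the shape of the scoop; the one meant has the colours described above.

How it is judged:
On the way:
1. all three pebbles lie in the scoop, and the scoop is raised with its origin more than 50 mm above the bench (height (world z) of scoop above 0.05 m and x of pebble1 in the frame of scoop between -0.055 and 0.055 m and y of pebble1 in the frame of scoop between -0.058 and 0.058 m and z of pebble1 in the frame of scoop between 0 and 0.05 m and x of pebble2 in the frame of scoop between -0.055 and 0.055 m and y of pebble2 in the frame of scoop between -0.058 and 0.058 m and z of pebble2 in the frame of scoop between 0 and 0.05 m and x of pebble3 in the frame of scoop between -0.055 and 0.055 m and y of pebble3 in the frame of scoop between -0.058 and 0.058 m and z of pebble3 in the frame of scoop between 0 and 0.05 m), for 0.2 s.
At the end, for the whole second after the job is handed in: All three pebbles lie at rest inside the wide round dish; the dish stands level (within 7 degrees) and within 50 mm of where it was; the scoop rests on its base (within 8 degrees of level, its underside no more than 15 mm above the bench) in the tray or on the bench (horizontal distance between each of pebble1, pebble2, pebble3 and dish below 0.062 m and z of pebble1 in the frame of dish between 0 and 0.045 m and linear speed of each of pebble1, pebble2, pebble3 below 0.03 m/s and z of pebble2 in the frame of dish between 0 and 0.045 m and z of pebble3 in the frame of dish between 0 and 0.045 m and angle between dish's own z axis and vertical below 0.12 rad and distance of dish from where it was at the start of the episode below 0.05 m and height (world z) of scoop below 0.015 m and angle between scoop's own z axis and vertical below 0.15 rad and linear speed of scoop below 0.02 m/s); the robot touches nothing.
It fails at once if the gripper's fingers press on a pebble (more than 1 N) (contact force between the fingers and pebble1 above 1 N or contact force between the fingers and pebble2 above 1 N or contact force between the fingers and pebble3 above 1 N).
It also fails if it takes over 58 s, if anything falls off the work surface, if the arm or the gripper's body presses on something with over 40 N, if the wrist force passes 120 N, or if a joint passes its speed limit or range.

## Working session

There is one attempt and no reset: what is moved stays moved. The work goes in short steps, Python scripts to look and compute and a tool call to move; the robot and the scene stay as the last step left them, time stands still between calls to the robot, and variables do not carry over. Pictures are saved under pics/ and viewed, at most 11 in all, crops included, and the job is handed in when it is done.

Besides the shell and the picture viewer there is one more tool, called after ">>>" by a JSON object that holds its "op" and its "data". apply_moves: Moves the arm, as the interface text tells. Its arguments: {"type":"object","properties":{"steps":{"type":"array"},"force":{"type":"number"}},"required":["steps"]}

```bash
mkdir -p pics; ls
python3 - <<'E'
from plant import *
import cv2,numpy as np
s=sense(); print(s)
for n in("scene","top"):
    f=grab_frame(n); cv2.imwrite(f"pics/{n}0.png",cv2.cvtColor(f["color"],cv2.COLOR_RGB2BGR))
    np.savez(f"pics/{n}0.npz",**f); print(n,f["mtx"].tolist(),f["dist_coeffs"],f["R"].tolist(),f["t"])
E
```

```text
pics
{'time_s': 0.0, 'qpos': array([ 1.51408237e+00,  3.59363052e-01,  1.10436148e-02, -3.14264393e-04,
       -1.22411441e+00, -2.88118923e-01]), 'joint_velocities': array([-0.00141392,  0.00013444,  0.00030905, -0.0001673 , -0.00142207,
        0.00049945]), 'joint_torque': array([-8.50701781e-04, -5.82715201e+01,  2.93045032e+01,  6.99696243e+00,
        6.78741460e-03, -1.82759322e-04]), 'eef_pos': array([0.22803672, 0.6347843 , 0.22563794]), 'tool_rot': array([ 3.13993869e+00, -1.82087084e-04, -3.44939749e-01]), 'wrist_force': array([ 0.04800474,  0.46008675, -0.16176414]), 'torque': array([-0.04953566,  0.00076624,  0.01549715]), 'grip_force': 0.0, 'width': 0.9976399971984571}
scene [[438.7144465410725, 0.0, 259.78218388615534], [0.0, 438.7144465410725, 187.55617367930964], [0.0, 0.0, 1.0]] [0.03212056 0.         0.         0.         0.        ] [[0.44931971103946533, 0.8933684936963161, -0.002128788901308317], [0.7345014335436305, -0.3707718571783384, -0.5683624495397962], [-0.5085464004333949, 0.25381285309318113, -0.8227755430315951]] [-0.33313395 -0.25489356  1.37602624]
top [[485.43829586439, 0.0, 260.0020705932212], [0.0, 485.43829586439, 192.31130168827974], [0.0, 0.0, 1.0]] [-0.2020844  0.         0.         0.         0.       ] [[-0.020859264202571927, -0.9997651795489858, 0.005871699780416614], [-0.9973808354353157, 0.020401973057387397, -0.06939184823678558], [0.0692557593509648, -0.007303783728293159, -0.9975722001639638]] [0.1394712  0.45906994 1.26899455]
```

View pics/top0.png

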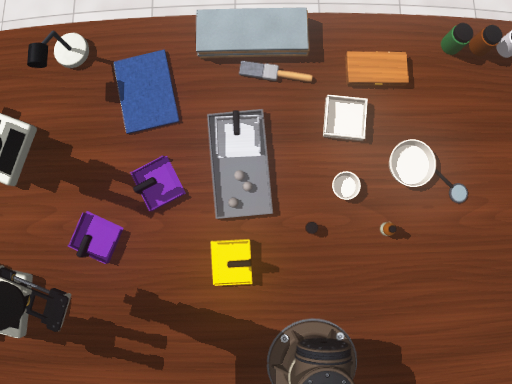

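View pics/scene0.png

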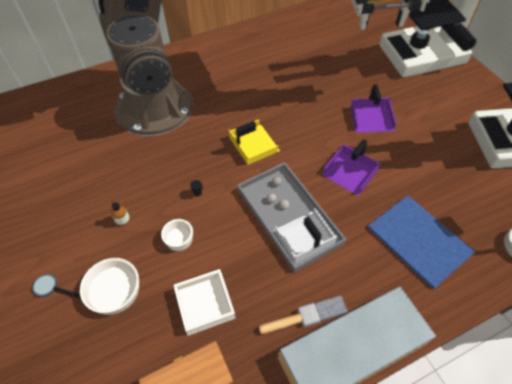

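The top view shows these scoop shapes: aluminium with a black grip in the tray (239,137), purple (158,184) and (97,238), and yellow (231,262). The dishes are wide round (413,164), small round (346,186) and square (346,117). By the description I choose the scoop at (239,137) and the dish at (413,164), and check them in one crop.

```bash
cat > h.py <<'E'
import numpy as np,cv2
def load(p):
    return dict(np.load(p))
def cast(f,uv,z):
    n=cv2.undistortPoints(np.array(uv,float).reshape(-1,1,2),f["mtx"],f["dist_coeffs"]).reshape(-1,2)
    d=np.c_[n,np.ones(len(n))]@f["R"]; c=-f["R"].T@f["t"]
    z=np.broadcast_to(np.asarray(z,float),len(n))
    return c+d*((z-c[2])/d[:,2])[:,None]
def proj(f,X):
    r=cv2.Rodrigues(f["R"])[0]
    return cv2.projectPoints(np.array(X,float).reshape(-1,1,3),r,f["t"],f["mtx"],f["dist_coeffs"])[0].reshape(-1,2)
def tri(fa,ua,fb,ub):
    P=[np.c_[f["R"],f["t"]] for f in(fa,fb)]
    n=[cv2.undistortPoints(np.array(u,float).reshape(-1,1,2),f["mtx"],f["dist_coeffs"]).reshape(-1,2).T for f,u in((fa,ua),(fb,ub))]
    X=cv2.triangulatePoints(P[0],P[1],n[0],n[1]); return (X[:3]/X[3]).T
E
python3 - <<'E'
from h import *
f=load("pics/top0.npz"); im=f["color"]
c=cv2.resize(im[95:230,195:285],None,fx=4.4,fy=4.4,interpolation=cv2.INTER_CUBIC)
g=load("pics/scene0.npz")["color"]
d=cv2.resize(g[155:275,230:350],None,fx=3.3,fy=3.3,interpolation=cv2.INTER_CUBIC)
H=max(c.shape[0],d.shape[0]); z=np.zeros((H,c.shape[1]+d.shape[1],3),np.uint8); z[:c.shape[0],:c.shape[1]]=c; z[:d.shape[0],c.shape[1]:]=d
print(z.shape); cv2.imwrite("pics/crop1.png",z[...,::-1])
# dish: white blob in top
def rng(m): 
    cs,_=cv2.findContours(m.astype(np.uint8),cv2.RETR_EXTERNAL,cv2.CHAIN_APPROX_NONE); return [k for k in cs if cv2.contourArea(k)>200]
for nm,F in(("top",f),("scene",load("pics/scene0.npz"))):
    hsv=cv2.cvtColor(F["color"],cv2.COLOR_RGB2HSV); m=(hsv[...,1]<60)&(hsv[...,2]>130)
    for k in rng(m):
        (x,y),r=cv2.minEnclosingCircle(k); P=cast(F,k[:,0,:],.035)
        (a,b),R=cv2.minEnclosingCircle(P[:,:2].astype(np.float32)); print(nm,(x,y),cv2.contourArea(k),"->",a,b,R)
# tray outline in top: gray
hsv=cv2.cvtColor(im,cv2.COLOR_RGB2HSV); m=(hsv[...,1]<70)&(hsv[...,2]>60); m[:, :195]=0;m[:,290:]=0;m[:98]=0;m[225:]=0
k=max(rng(m),key=cv2.contourArea); P=cast(f,k[:,0,:],.025)[:,:2].astype(np.float32); r=cv2.minAreaRect(P); print("tray",r,cv2.boxPoints(r).tolist())
E
```

```text
(594, 792, 3)
top (346.0526428222656, 185.0263214111328) 606.5 -> 0.4754800498485565 -0.0963803082704544 0.038372788578271866
top (412.4662780761719, 162.6011199951172) 1701.0 -> 0.5310356020927429 -0.2795482575893402 0.06657546758651733
top (239.90611267089844, 165.8047637939453) 4247.0 -> 0.5331012010574341 0.1812189221382141 0.14734578132629395
top (10.34647274017334, 129.45021057128906) 377.0 -> 0.655838668346405 0.82631516456604 0.05872846394777298
top (344.955322265625, 117.44686126708984) 1663.0 -> 0.6564590930938721 -0.10148891806602478 0.07965419441461563
top (258.1792907714844, 69.47327423095703) 437.0 -> 0.7919568419456482 0.1279328167438507 0.05231345444917679
top (69.2755126953125, 48.724491119384766) 708.5 -> 0.8765178918838501 0.6580137014389038 0.04924405738711357
top (255.5, 15.0) 12325.0 -> 1.0437335968017578 0.13174429535865784 0.7729100584983826
scene (444.0, 355.0) 4895.0 -> 0.9884246587753296 0.304284930229187 0.1614445000886917
scene (322.4148864746094, 310.0) 756.5 -> 0.803586483001709 0.12440478056669235 0.05360163375735283
scene (358.0, 342.5) 8224.0 -> 0.89
[... 557 characters left out ...]
82 0.13938230276107788
scene (502.5, 157.0) 236.5 -> 0.6569540500640869 0.7866417169570923 0.04205982759594917
scene (492.8783874511719, 113.5) 315.0 -> 0.5191357135772705 0.8845345973968506 0.058831751346588135
scene (427.5, 43.5) 1681.0 -> 0.19911998510360718 0.8893449306488037 0.1529691219329834
scene (50.409881591796875, 47.547264099121094) 4802.0 -> -0.4545499086380005 -0.20703564584255219 0.26360848546028137
tray ((0.5405347943305969, 0.18332791328430176), (0.2814181447029114, 0.15252414345741272), 4.192254066467285) [[0.3946272134780884, 0.24909964203834534], [0.4057772159576416, 0.09698358178138733], [0.6864423751831055, 0.11755618453025818], [0.6752923727035522, 0.2696722447872162]]
```

View pics/crop1.png

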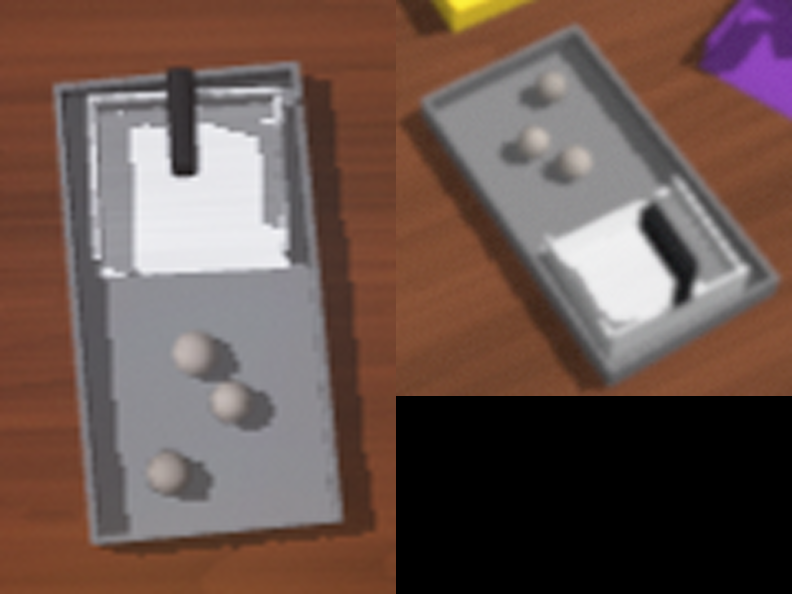

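The crop shows the aluminium scoop with its black grip in the tray (bar at crop (180,68)-(183,175), lip near y=270). The three pebbles are ahead of the lip at (193,352), (231,402) and (167,470). The choice holds. Next I measure the bar, lip and pebbles precisely.

Run:
```python
from h import *
import plant; print([n for n in dir(plant) if not n.startswith('_')], getattr(plant,'grasp_offset',None))
f=load("pics/top0.npz"); g=load("pics/scene0.npz")
print("cam",-f["R"].T@f["t"],-g["R"].T@g["t"])
im=f["color"].astype(int)
m=np.zeros(im.shape[:2],bool); s=np.s_[105:140,228:246]; m[s]=(im[s].max(2)<75)&(np.ptp(im[s],axis=2)<25)
n,l,st,_=cv2.connectedComponentsWithStats(m.astype(np.uint8)); i=1+np.argmax(st[1:,4]); ys,xs=np.where(l==i); print("bar px",st[i])
P=cast(f,np.c_[xs,ys],.096)[:,:2]
r=cv2.minAreaRect(P.astype(np.float32)); print("bar@.096",r,cv2.boxPoints(r).tolist())
ends=P[[ys.argmin(),ys.argmax()]]; v=np.linalg.svd(P-P.mean(0))[2][0]; print("dir",v,np.degrees(np.arctan2(v[1],v[0])))
T=np.array([.5405,.1833]); a=np.radians(4.2); R=np.array([[np.cos(a),-np.sin(a)],[np.sin(a),np.cos(a)]])
print("bar in tray", ((P-T)@R).min(0),((P-T)@R).max(0))
# lip & scoop corners from crop
c=lambda q:[(195+x/4.4,95+y/4.4) for x,y in q]
lip=cast(f,c([(102,274),(290,265)]),.006)[:,:2]; print("lip",lip,"tray:",(lip-T)@R, "yaw",np.degrees(np.arctan2(lip[0,1]-lip[1,1],lip[0,0]-lip[1,0]))-90)
pb=cast(f,c([(193,352),(231,402),(167,470)]),.015)[:,:2]; print("peb",pb,"tray",(pb-T)@R)
# tray floor corners check with inner walls at floor
```

```text
['IKError', 'grab_frame', 'grasp_offset', 'hand_in', 'sense'] -0.0188
cam [0.37289165 0.13934098 1.29695046] [ 1.03667653 -0.14614913  0.98657964]
bar px [228 111  18  24 146]
bar@.096 ((0.6362189650535583, 0.19275051355361938), (0.04006895422935486, 0.05893353745341301), 70.96049499511719) [[0.6018285751342773, 0.1834246963262558], [0.6575380563735962, 0.16419939696788788], [0.6706093549728394, 0.20207633078098297], [0.6148998737335205, 0.2213016301393509]]
dir [-0.99998939  0.00460568] 179.73611322353867
bar in tray [ 0.06328513 -0.02762094] [0.12337946 0.01554417]
lip [[0.55909071 0.24018087]
 [0.56219097 0.12537519]] tray: [[ 0.02270664  0.05536656]
 [ 0.01739041 -0.05935786]] yaw 1.5468596404812303
peb [[0.50909774 0.18510259]
 [0.47836078 0.16274384]
 [0.4381556  0.20199791]] tray [[-0.03118591  0.00409759]
 [-0.06347784 -0.01594999]
 [-0.10070015  0.02614322]]
```

>>> {"op": "apply_moves", "data": {"steps": [[1,0.3,0.15,0,-0.1],[1,0.88,0.44,0,-0.239],[1,0.88,0.44,0,-0.239],[1,0.88,0.44,0,-0.239],[1,0.88,0.44,0,-0.239],[1,0.88,0.44,0,-0.239],[1,0.88,0.44,0,-0.239],[1,0.88,0.44,0,-0.239],[1,0.88,0.44,0,-0.239],[1,0.88,0.44,0,-0.239]], "force": 10}}

```text
time_s: 0.93
eef_pos: [0.5021, 0.3471, 0.2263]
tool_rot: [3.141, 0.0, 0.028]
wrist_force: [-0.6, 0.5, -0.1]
width: 0.997
grip_force: 0.0
```

Run:
```python
from h import *
f=load("pics/top0.npz"); g=load("pics/scene0.npz")
c=lambda q:[(195+(x+.5)/4.4-.5,95+(y+.5)/4.4-.5) for x,y in q]
print("bar front/back/mid",cast(f,c([(184.5,175),(180,69)]),.096))
print("lip",cast(f,c([(102,274),(290,265)]),.006))
# scene view: bar top, from crop (right part x-396)/3.3
s=lambda q:[(230+(x-396+.5)/3.3-.5,155+(y+.5)/3.3-.5) for x,y in q]
print("bar scene",cast(g,s([(653,208),(686,262)]),.096))
```

```text
bar front/back/mid [[0.60309658 0.18634031 0.096     ]
 [0.66507315 0.18801554 0.096     ]]
lip [[0.5601616  0.24120778 0.006     ]
 [0.56325878 0.12638977 0.006     ]]
bar scene [[0.61385465 0.19018424 0.096     ]
 [0.66188809 0.18866065 0.096     ]]
```

>>> {"op": "apply_moves", "data": {"steps": [[1,0.374,0.408,0,0],[1,0.374,0.408,0,0],[1,0.374,0.408,0,0],[1,0.374,0.408,0,0],[1,0.374,0.408,0,0],[1,0.374,0.408,0,0],[1,0.374,0.408,0.1,0],[1,0.374,0.408,0.19,0],[1,0.374,0.408,0.19,0],[1,0.374,0.408,0.19,0]]}}

```text
time_s: 1.77
eef_pos: [0.6533, 0.1913, 0.1488]
tool_rot: [3.139, 0.004, 0.031]
wrist_force: [0.6, 0.1, 1.4]
width: 0.995
grip_force: 0.0
```

Run:
```python
from plant import *
from h import *
s=sense(); print(s["eef_pos"],s["tool_rot"])
o=[]
for n,(x0,y0,w,h) in(("top",(190,80,100,100)),("scene",(230,150,130,130))):
    f=grab_frame(n); np.savez(f"pics/{n}1.npz",**f); o.append(cv2.resize(f["color"][y0:y0+h,x0:x0+w],(400,400),interpolation=cv2.INTER_CUBIC))
cv2.imwrite("pics/b.png",np.hstack(o)[...,::-1])
```

```text
[0.65326703 0.19126819 0.14875531] [3.13880329 0.0044378  0.03061093]
```

View pics/b.png

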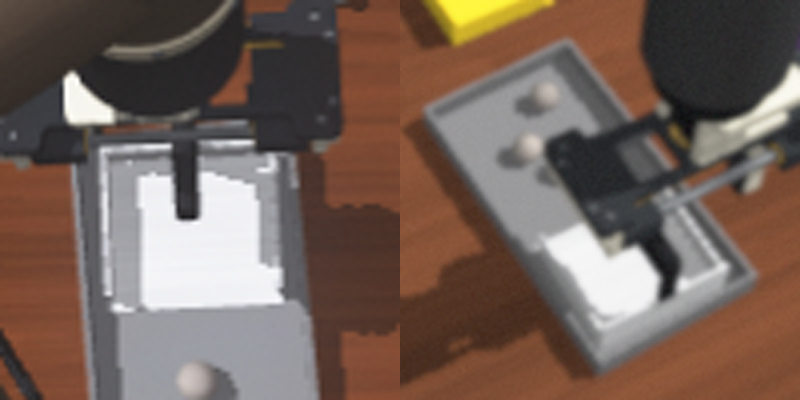

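The gripper straddles the bar (top crop (187,180)), so I go down, close, and raise the grip force.

>>> {"op": "apply_moves", "data": {"steps": [[1,0.006,0.008,0.1,0],[1,0.006,0.008,0.19,0],[1,0.006,0.008,0.217,0],[1,0.006,0.008,0.217,0],[-1,0.006,0.008,0.217,0],[-1,0.006,0.008,0.217,0],[-1,0.006,0.008,0.217,0],[-1,0.006,0.008,0.217,0],[-1,0.006,0.008,0.217,0],[-1,0.006,0.008,0.217,0]], "force": 20}}

```text
time_s: 2.7
eef_pos: [0.6573, 0.1891, 0.0646]
tool_rot: [-3.141, -0.001, 0.031]
wrist_force: [0.1, -1.0, 0.1]
width: 0.604
grip_force: 0.0
```

>>> {"op": "apply_moves", "data": {"steps": [[-1,0,0,0,0],[-1,0,0,0,0],[-1,0,0,0,0],[-1,0,0,0,0],[-1,0,0,0,0],[-1,0,0,0,0],[-1,0,0,0,0]], "force": 60}}

```text
time_s: 3.28
eef_pos: [0.657, 0.1889, 0.0637]
tool_rot: [3.142, 0.0, 0.031]
wrist_force: [-0.3, 0.6, -0.3]
width: 0.177
grip_force: 60.0
```

>>> {"op": "apply_moves", "data": {"steps": [[-1,-0.01,-0.001,0.001,-0.01],[-1,-0.03,-0.003,0.002,-0.027],[-1,-0.05,-0.003,0.003,-0.027],[-1,-0.07,-0.003,0.003,-0.027],[-1,-0.09,-0.003,0.003,-0.027],[-1,-0.1,-0.003,0.003,-0.027],[-1,-0.1,-0.003,0.003,-0.027]]}}

```text
time_s: 3.87
eef_pos: [0.616, 0.1893, 0.0636]
tool_rot: [-3.141, -0.001, 0.075]
wrist_force: [-1.9, 2.3, 8.8]
width: 0.175
grip_force: 60.0
```

Run:
```python
from plant import *
from h import *
s=sense(); print(s["eef_pos"],s["tool_rot"],s["wrist_force"])
f=grab_frame("scene"); np.savez("pics/scene2.npz",**f)
cv2.imwrite("pics/c.png",cv2.resize(f["color"][145:285,220:360],(560,560),interpolation=cv2.INTER_CUBIC)[...,::-1])
```

```text
[0.61597359 0.18928989 0.06363101] [-3.14100599e+00 -8.13405835e-04  7.45264161e-02] [-1.86011583  2.34424792  8.80143418]
```

View pics/c.png

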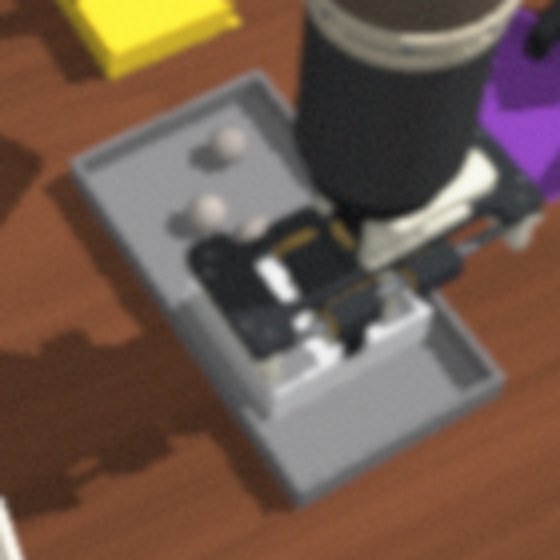

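The scoop is aligned and centred, the far half of the tray is clear, and the pebbles lie ahead at (255,225), (210,210) and (228,145). I drive on slowly.

>>> {"op": "apply_moves", "data": {"steps": [[-1,-0.012,0,0,0],[-1,-0.024,0,0,0],[-1,-0.036,0,0,0],[-1,-0.048,0,0,0],[-1,-0.06,0,0,0],[-1,-0.072,0,0,0],[-1,-0.084,0,0,0],[-1,-0.096,0,0,0],[-1,-0.108,0,0,0],[-1,-0.12,0,0,0]]}}

```text
time_s: 4.75
eef_pos: [0.5697, 0.186, 0.0636]
tool_rot: [-3.141, -0.003, 0.075]
wrist_force: [3.5, 0.6, 6.2]
width: 0.18
grip_force: 60.0
```

>>> {"op": "apply_moves", "data": {"steps": [[-1,-0.012,0,0,0],[-1,-0.024,0,0,0],[-1,-0.036,0,0,0],[-1,-0.048,0,0,0],[-1,-0.06,0,0,0],[-1,-0.072,0,0,0],[-1,-0.084,0,0,0],[-1,-0.096,0,0,0],[-1,-0.108,0,0,0],[-1,-0.12,0,0,0]]}}

```text
time_s: 5.58
eef_pos: [0.5219, 0.1826, 0.0636]
tool_rot: [-3.141, -0.003, 0.075]
wrist_force: [3.9, 0.1, 6.1]
width: 0.179
grip_force: 60.0
```

>>> {"op": "apply_moves", "data": {"steps": [[-1,-0.006,0,0,0],[-1,-0.012,0,0,0],[-1,-0.018,0,0,0],[-1,-0.024,0,0,0],[-1,-0.03,0,0,0],[-1,-0.036,0,0,0],[-1,-0.041,0,0,0],[-1,-0.044,0,0,0],[-1,-0.046,0,0,0]]}}

```text
time_s: 6.33
eef_pos: [0.5038, 0.1813, 0.0637]
tool_rot: [-3.14, -0.003, 0.075]
wrist_force: [5.2, 0.4, 7.3]
width: 0.179
grip_force: 60.0
```

Run:
```python
from plant import *
from h import *
s=sense(); print(s["eef_pos"],s["tool_rot"],s["wrist_force"])
f=grab_frame("scene"); g=grab_frame("top")
a=cv2.resize(f["color"][145:265,220:340],(400,400),interpolation=cv2.INTER_CUBIC)
b=cv2.resize(g["color"][140:230,195:285],(400,400),interpolation=cv2.INTER_CUBIC)
cv2.imwrite("pics/d.png",np.hstack([a,b])[...,::-1])
```

```text
[0.50377939 0.18134108 0.06365283] [-3.14035783e+00 -2.95760968e-03  7.47227905e-02] [5.24745938 0.43364312 7.30493986]
```

View pics/d.png

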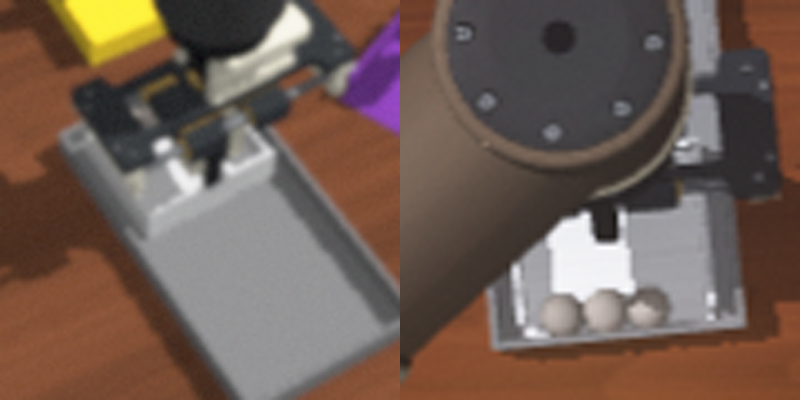

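In the top crop all three pebbles lie in a row at the end wall ((562,312), (604,308), (648,306)), over or near the lip. I creep on until wall contact.

>>> {"op": "apply_moves", "data": {"steps": [[-1,-0.002,0,0,0],[-1,-0.004,0,0,0],[-1,-0.006,0,0,0],[-1,-0.006,0,0,0]]}}

```text
time_s: 6.77
eef_pos: [0.5015, 0.1812, 0.0637]
tool_rot: [-3.14, -0.003, 0.075]
wrist_force: [5.2, 0.9, 6.5]
width: 0.178
grip_force: 60.0
```

>>> {"op": "apply_moves", "data": {"steps": [[-1,-0.002,0,0,0],[-1,-0.004,0,0,0],[-1,-0.005,0,0,0],[-1,-0.005,0,0,0]]}}

```text
time_s: 7.1
eef_pos: [0.5006, 0.1812, 0.064]
tool_rot: [-3.14, -0.005, 0.075]
wrist_force: [7.3, -1.0, 6.4]
width: 0.175
grip_force: 60.0
```

>>> {"op": "apply_moves", "data": {"steps": [[-1,-0.002,0,0,0],[-1,-0.004,0,0,0],[-1,-0.004,0,0,0]]}}

```text
time_s: 7.35
eef_pos: [0.5001, 0.1813, 0.0645]
tool_rot: [-3.14, -0.007, 0.076]
wrist_force: [11.7, -3.0, 5.4]
width: 0.18
grip_force: 60.0
```

Wall contact. I ease off and lift slowly.

>>> {"op": "apply_moves", "data": {"steps": [[-1,0.005,0,0,0],[-1,0.006,0,-0.004,0],[-1,0.007,0,-0.012,0],[-1,0.008,0,-0.025,0],[-1,0.009,0,-0.04,0],[-1,0.01,0,-0.055,0],[-1,0.01,0,-0.07,0],[-1,0.01,0,-0.08,0],[-1,0.01,0,-0.085,0],[-1,0.01,0,-0.085,0]]}}

```text
time_s: 8.18
eef_pos: [0.5004, 0.1803, 0.0969]
tool_rot: [-3.142, 0.0, 0.073]
wrist_force: [0.0, 0.8, -2.5]
width: 0.178
grip_force: 60.0
```

Run:
```python
from plant import *
from h import *
s=sense(); print(s["eef_pos"],s["tool_rot"],s["wrist_force"],s["torque"])
f=grab_frame("scene"); g=grab_frame("top")
a=cv2.resize(f["color"][145:265,200:320],(400,400),interpolation=cv2.INTER_CUBIC)
b=cv2.resize(g["color"][140:230,195:285],(400,400),interpolation=cv2.INTER_CUBIC)
cv2.imwrite("pics/e.png",np.hstack([a,b])[...,::-1])
```

```text
[0.50043418 0.18032154 0.09685265] [-3.14151671e+00  3.25451407e-04  7.30807829e-02] [ 0.03381995  0.79519943 -2.49575934] [-0.06962911 -0.10949175  0.00584422]
```

View pics/e.png

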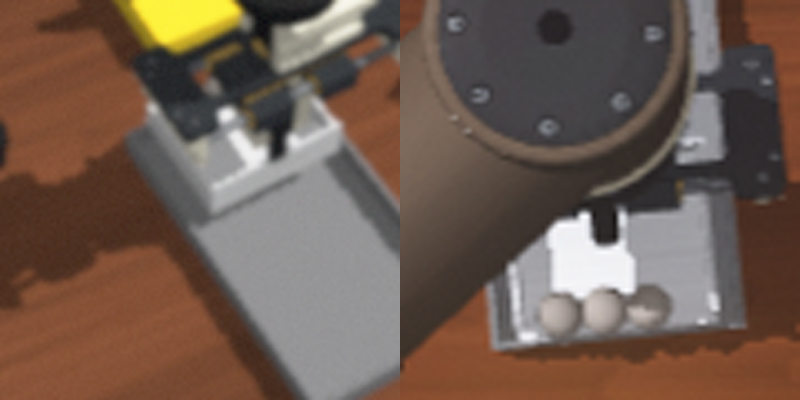

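The wrist carries about 2.4 N (scoop plus three pebbles), and the top crop shows all three pebbles riding inside the lip at (558,312), (603,310) and (648,304). I raise gently while easing back from the wall.

>>> {"op": "apply_moves", "data": {"steps": [[-1,0.003,0,-0.01,0],[-1,0.01,0,-0.03,0],[-1,0.02,0,-0.055,0],[-1,0.034,0,-0.08,0],[-1,0.05,0,-0.105,0],[-1,0.066,0,-0.13,0],[-1,0.08,0,-0.15,0],[-1,0.09,0,-0.163,0],[-1,0.096,0,-0.17,0],[-1,0.1,0,-0.17,0]]}}

```text
time_s: 9.12
eef_pos: [0.5412, 0.1835, 0.165]
tool_rot: [-3.141, -0.001, 0.073]
wrist_force: [0.2, -0.0, -1.9]
width: 0.179
grip_force: 60.0
```

>>> {"op": "apply_moves", "data": {"steps": [[-1,0.002,0.01,0,0],[-1,0.006,0.03,0,0],[-1,0.01,0.06,0,0],[-1,0.015,0.1,0,0],[-1,0.02,0.145,0,0],[-1,0.025,0.195,0,0],[-1,0.03,0.25,0,0],[-1,0.035,0.305,0,0],[-1,0.04,0.36,0,0],[-1,0.045,0.415,0,0]]}}

```text
time_s: 9.95
eef_pos: [0.5704, 0.017, 0.1643]
tool_rot: [3.141, 0.001, 0.073]
wrist_force: [0.4, -0.5, -2.3]
width: 0.179
grip_force: 60.0
```

>>> {"op": "apply_moves", "data": {"steps": [[-1,0.005,0.06,0,0],[-1,0.01,0.12,0,0],[-1,0.015,0.18,0,0],[-1,0.02,0.24,0,0],[-1,0.025,0.3,0,0],[-1,0.03,0.36,0,0],[-1,0.035,0.42,0,0],[-1,0.04,0.475,0,0],[-1,0.045,0.525,0,0],[-1,0.048,0.57,0,0]]}}

```text
time_s: 10.78
eef_pos: [0.6058, -0.2093, 0.164]
tool_rot: [-3.142, 0.001, 0.072]
wrist_force: [1.1, 0.3, -1.9]
width: 0.18
grip_force: 60.0
```

>>> {"op": "apply_moves", "data": {"steps": [[-1,0.002,0.04,0,0.005],[-1,0.004,0.075,0,0.012],[-1,0.005,0.105,0,0.02],[-1,0.006,0.13,0,0.03],[-1,0.007,0.15,0,0.038],[-1,0.007,0.165,0,0.043],[-1,0.007,0.175,0,0.046],[-1,0.007,0.182,0,0.046],[-1,0.007,0.182,0,0.046]]}}

```text
time_s: 11.53
eef_pos: [0.6147, -0.2794, 0.1645]
tool_rot: [3.142, 0.0, 0.001]
wrist_force: [0.2, -0.0, -1.6]
width: 0.181
grip_force: 60.0
```

Run:
```python
from plant import *
from h import *
s=sense(); print(s["eef_pos"],s["tool_rot"],s["wrist_force"],s["torque"])
f=grab_frame("scene"); g=grab_frame("top")
print(proj(f,[.533,-.279,.035]),proj(g,[.533,-.279,.035]))
a=cv2.resize(f["color"][190:340,20:170],(400,400),interpolation=cv2.INTER_CUBIC)
b=cv2.resize(g["color"][100:220,350:470],(400,400),interpolation=cv2.INTER_CUBIC)
cv2.imwrite("pics/f.png",np.hstack([a,b])[...,::-1])
```

```text
[ 0.61474938 -0.27942363  0.16453686] [3.14159076e+00 2.79352736e-05 9.12435451e-04] [ 0.18607505 -0.03226365 -1.64083422] [-0.0281224  -0.13102552 -0.00135736]
[[109.32814976 284.13058768]] [[412.04589297 162.21735106]]
```

View pics/f.png

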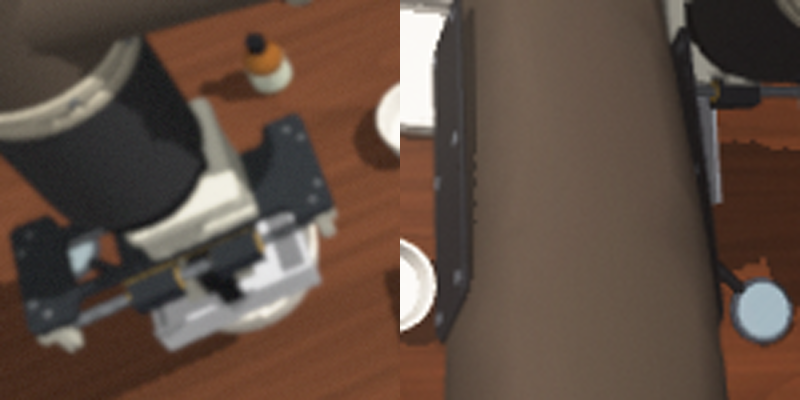

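The scoop hangs over the wide dish at scene crop (240,300), with its centre projected where expected. The tool cannot pitch, so I'll relax the grip and let the mouth-heavy scoop swivel mouth-down in the pads.

>>> {"op": "apply_moves", "data": {"steps": [[-1,0,0,0.01,0],[-1,0,0,0.025,0],[-1,0,0,0.038,0],[-1,0,0,0.044,0],[-1,0,0,0.044,0]]}}

```text
time_s: 12.05
eef_pos: [0.6141, -0.279, 0.1457]
tool_rot: [-3.141, 0.002, 0.001]
wrist_force: [-0.3, 1.2, -2.8]
width: 0.181
grip_force: 60.0
```

>>> {"op": "apply_moves", "data": {"steps": [[-1,0,0,0,0],[-1,0,0,0,0]], "force": 10}}

```text
time_s: 12.22
eef_pos: [0.6149, -0.2793, 0.1471]
tool_rot: [3.141, -0.0, 0.001]
wrist_force: [0.6, -0.2, -1.4]
width: 0.186
grip_force: 10.0
```

```bash
cat > st.py <<'E'
from plant import *
from h import *
import sys
n=sys.argv[1]
s=sense(); print(s["time_s"],s["eef_pos"].round(4),s["wrist_force"].round(2),s["torque"].round(3),s["grip_force"],s["width"])
f=grab_frame("scene"); np.savez(f"pics/s_{n}.npz",**f)
hsv=cv2.cvtColor(f["color"],cv2.COLOR_RGB2HSV)
import os
p=sorted([q for q in os.listdir("pics") if q.startswith("s_") and q!=f"s_{n}.npz"],key=lambda q:os.path.getmtime("pics/"+q))
if p: 
    d=np.abs(load("pics/"+p[-1])["color"].astype(int)-f["color"]).sum(2)>60; ys,xs=np.where(d); print("diff",len(xs),(xs.min(),xs.max(),ys.min(),ys.max()) if len(xs) else "")
E
python3 st.py a
```

```text
12.2167 [ 0.6149 -0.2793  0.1471] [ 0.63 -0.24 -1.38] [-0.073 -0.091 -0.029] 10.000000088475645 0.18590848326759316
```

>>> {"op": "apply_moves", "data": {"steps": [[-1,0,0,0,0],[-1,0,0,0,0],[-1,0,0,0,0]], "force": 5}}

```text
time_s: 12.52
eef_pos: [0.6148, -0.2793, 0.1472]
tool_rot: [3.142, -0.0, 0.001]
wrist_force: [-0.5, 0.2, -2.2]
width: 0.181
grip_force: 5.0
```

```bash
python3 st.py b
```

```text
12.5167 [ 0.6148 -0.2793  0.1472] [-0.46  0.24 -2.24] [-0.023 -0.253  0.004] 5.000004366811481 0.1811089296162666
diff 2266 (np.int64(51), np.int64(146), np.int64(258), np.int64(355))
```

>>> {"op": "apply_moves", "data": {"steps": [[-1,0,0,0,0],[-1,0,0,0,0],[-1,0,0,0,0],[-1,0,0,0,0]], "force": 5}}

```text
time_s: 12.9
eef_pos: [0.6147, -0.2793, 0.147]
tool_rot: [-3.142, 0.0, 0.001]
wrist_force: [0.1, -0.9, -1.2]
width: 0.181
grip_force: 5.0
```

```bash
python3 st.py c
python3 - <<'E'
from h import *
o=[cv2.resize(load(f"pics/s_{k}.npz")["color"][220:360,20:160],(400,400),interpolation=cv2.INTER_CUBIC) for k in "bc"]
cv2.imwrite("pics/g.png",np.hstack(o)[...,::-1])
E
```

```text
12.9 [ 0.6147 -0.2793  0.147 ] [ 0.07 -0.88 -1.24] [-0.048  0.031 -0.027] 4.999928086253931 0.18121006877939444
diff 308 (np.int64(74), np.int64(146), np.int64(276), np.int64(339))
```

View pics/g.png

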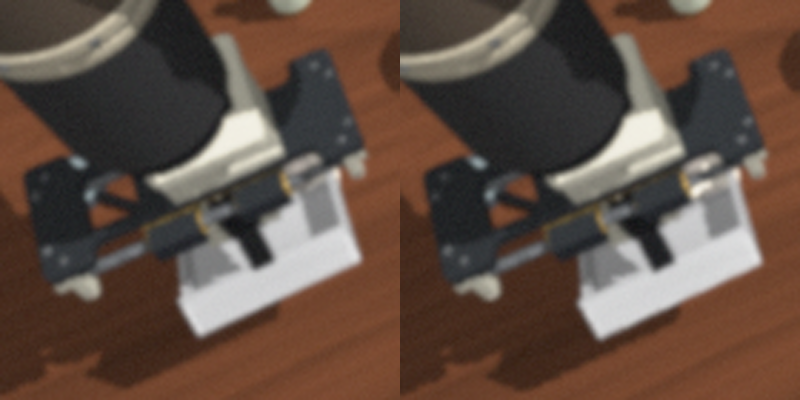

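The scoop has swivelled mouth-down by about 35-40° (back wall now uppermost in both crops), so the load has slid out. I raise clear, move aside, and look in the dish.

>>> {"op": "apply_moves", "data": {"steps": [[-1,0,0,-0.02,0],[-1,0,0,-0.06,0],[-1,0,0,-0.1,0],[-1,0,0,-0.13,0],[-1,0,0,-0.15,0],[-1,0,0,-0.15,0]]}}

```text
time_s: 13.45
eef_pos: [0.6157, -0.2796, 0.2096]
tool_rot: [3.141, -0.004, 0.001]
wrist_force: [1.0, -0.5, -1.3]
width: 0.181
grip_force: 5.0
```

>>> {"op": "apply_moves", "data": {"steps": [[-1,0,-0.03,0,0],[-1,0,-0.08,0,0],[-1,0,-0.15,0,0],[-1,0,-0.23,0,0],[-1,0,-0.31,0,0],[-1,0,-0.39,0,0],[-1,0,-0.45,0,0],[-1,0,-0.49,0,0],[-1,0,-0.51,0,0],[-1,0,-0.51,0,0]]}}

```text
time_s: 14.28
eef_pos: [0.6141, -0.0733, 0.2062]
tool_rot: [-3.141, 0.001, 0.003]
wrist_force: [-0.5, -0.6, -0.8]
width: 0.184
grip_force: 5.0
```

```bash
python3 st.py d
python3 - <<'E'
from h import *
from plant import *
g=grab_frame("top"); f=load("pics/s_d.npz")
np.savez("pics/t_d.npz",**g)
for nm,F in(("top",g),("scene",f)):
    hsv=cv2.cvtColor(F["color"],cv2.COLOR_RGB2HSV); m=((hsv[...,1]<60)&(hsv[...,2]>130)).astype(np.uint8)
    for k in cv2.findContours(m,cv2.RETR_EXTERNAL,cv2.CHAIN_APPROX_NONE)[0]:
        P=cast(F,k[:,0,:],.035); (a,b),R=cv2.minEnclosingCircle(P[:,:2].astype(np.float32))
        if abs(a-.53)<.06 and abs(b+.28)<.06: print(nm,a,b,R)
a=cv2.resize(f["color"][235:335,30:200],(680,400),interpolation=cv2.INTER_CUBIC)[:,:400]
b=cv2.resize(g["color"][120:210,360:450],(400,400),interpolation=cv2.INTER_CUBIC)
cv2.imwrite("pics/i.png",np.hstack([a,b])[...,::-1])
E
```

```text
14.2833 [ 0.6141 -0.0733  0.2062] [-0.52 -0.61 -0.76] [-0.056 -0.038  0.006] 5.000160336567205 0.1836379873381104
diff 47415 (np.int64(0), np.int64(334), np.int64(0), np.int64(367))
top 0.5317671895027161 -0.2800913453102112 0.06526616960763931
scene 0.5348449349403381 -0.2780701816082001 0.07014152407646179
```

View pics/i.png

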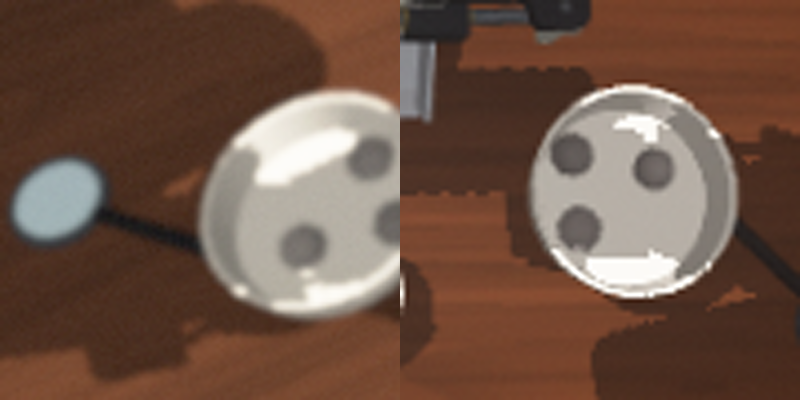

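All three pebbles lie in the wide dish (top crop (572,152), (654,168), (578,228)) and the dish has not moved. I take the scoop back to the tray and lay it down lip first while drawing back along +x, so that it swivels flat.

>>> {"op": "apply_moves", "data": {"steps": [[-1,-0.02,-0.05,0,-0.01],[-1,-0.04,-0.13,0,-0.02],[-1,-0.06,-0.22,0,-0.03],[-1,-0.08,-0.31,0,-0.04],[-1,-0.1,-0.4,0,-0.046],[-1,-0.12,-0.49,0,-0.046],[-1,-0.136,-0.56,0,-0.046],[-1,-0.136,-0.61,0,-0.046],[-1,-0.136,-0.64,0,-0.046],[-1,-0.136,-0.65,0,-0.046]]}}

```text
time_s: 15.22
eef_pos: [0.5602, 0.1855, 0.2066]
tool_rot: [3.141, 0.0, 0.074]
wrist_force: [1.1, -0.1, -1.5]
width: 0.185
grip_force: 5.0
```

>>> {"op": "apply_moves", "data": {"steps": [[-1,0,0,0,0],[-1,0,0,0.04,0],[-1,0,0,0.1,0],[-1,0,0,0.16,0],[-1,0,0,0.19,0],[-1,0,0,0.2,0],[-1,0,0,0.2,0]]}}

```text
time_s: 15.8
eef_pos: [0.5597, 0.1829, 0.1259]
tool_rot: [3.14, 0.002, 0.071]
wrist_force: [-0.1, -1.0, -0.4]
width: 0.181
grip_force: 5.0
```

```bash
python3 st.py e;  python3 - <<'E'
from h import *
f=load("pics/s_e.npz")
# scoop back face height estimate: bright pixels' extent & bar mask are reported for tilt check
T=np.array([.5405,.1833]);a=.0733;e=np.array([np.cos(a),np.sin(a)])
for th in(30,35,40,45):
    c,s=np.cos(np.radians(th)),np.sin(np.radians(th))
    g=np.array([.5605,.1848]); print(th,"lip dz",-96*s-77*c, "back-top corner px",[proj(f,[*(g+(.010*c+.042*s)*e+y*np.array([-e[1],e[0]])),.1455+.010*s-.042*c])[0].round() for y in(.058,-.058)])
im=f["color"].astype(int); m=(im.min(2)>150)&(np.ptp(im,axis=2)<40); m[:,:200]=0;m[:,340:]=0;m[:140]=0;m[280:]=0
n,l,st,ce=cv2.connectedComponentsWithStats(m.astype(np.uint8)); print([x.tolist() for x in st[1:] if x[4]>30])
E
```

```text
15.8 [0.5597 0.1829 0.1259] [-0.05 -0.96 -0.36] [-0.037 -0.012 -0.028] 4.999979382137099 0.18086946248649827
diff 53279 (np.int64(0), np.int64(378), np.int64(0), np.int64(330))
30 lip dz -114.68395609140177 back-top corner px [array([322., 196.]), array([281., 217.])]
35 lip dz -118.13804529995278 back-top corner px [array([323., 196.]), array([282., 218.])]
40 lip dz -120.69303265006909 back-top corner px [array([324., 196.]), array([282., 218.])]
45 lip dz -122.32947314527271 back-top corner px [array([324., 196.]), array([283., 218.])]
[[304, 146, 27, 25, 258], [244, 186, 24, 26, 185], [268, 195, 64, 69, 1913], [200, 270, 24, 10, 173]]
```

>>> {"op": "apply_moves", "data": {"steps": [[-1,0.01,0,0.02,0],[-1,0.02,0,0.045,0],[-1,0.05,0,0.06,0],[-1,0.085,0,0.072,0],[-1,0.115,0,0.082,0],[-1,0.14,0,0.092,0],[-1,0.165,0,0.105,0],[-1,0.19,0,0.122,0],[-1,0.215,0,0.14,0],[-1,0.23,0,0.155,0]], "force": 5}}

```text
time_s: 16.68
eef_pos: [0.653, 0.1914, 0.0641]
tool_rot: [3.141, -0.0, 0.073]
wrist_force: [-2.2, 0.3, 6.8]
width: 0.182
grip_force: 5.0
```

>>> {"op": "apply_moves", "data": {"steps": [[-1,0.004,0,0.005,0],[-1,0.004,0,0.008,0],[-1,0.004,0,0.008,0]]}}

```text
time_s: 16.93
eef_pos: [0.654, 0.1915, 0.062]
tool_rot: [3.142, -0.001, 0.073]
wrist_force: [-0.6, -0.8, 1.0]
width: 0.186
grip_force: 5.0
```

>>> {"op": "apply_moves", "data": {"steps": [[0,0,0,0,0],[0,0,0,0,0],[0,0,0,0,0],[0,0,0,0,0],[0,0,0,0,0],[0,0,0,0,0]]}}

```text
time_s: 17.43
eef_pos: [0.6533, 0.1916, 0.0618]
tool_rot: [-3.142, -0.0, 0.073]
wrist_force: [-0.2, 0.7, -0.0]
width: 0.492
grip_force: 0.0
```

>>> {"op": "apply_moves", "data": {"steps": [[0,0,0,-0.05,0],[0,0,0,-0.13,0],[0,0,0,-0.22,0],[0,0,0,-0.3,0],[0,0,0,-0.38,0],[0,-0.1,-0.1,-0.4,0],[0,-0.2,-0.2,-0.4,0],[0,-0.3,-0.3,-0.4,0],[0,-0.35,-0.35,-0.4,0],[0,-0.35,-0.35,-0.4,0]]}}

```text
time_s: 18.27
eef_pos: [0.5013, 0.3222, 0.2222]
tool_rot: [-3.141, -0.0, 0.073]
wrist_force: [0.3, 0.3, -0.1]
width: 0.501
grip_force: 0.0
```

```bash
python3 st.py f
python3 - <<'E'
from h import *
from plant import *
g=grab_frame("top"); f=load("pics/s_f.npz")
a=cv2.resize(f["color"][150:290,220:360],(400,400),interpolation=cv2.INTER_CUBIC)
b=cv2.resize(g["color"][90:240,190:440],(400,240),interpolation=cv2.INTER_CUBIC)
b=np.vstack([b,np.zeros((160,400,3),np.uint8)])
cv2.imwrite("pics/j.png",np.hstack([a,b])[...,::-1])
E
```

```text
18.2667 [0.5013 0.3222 0.2222] [ 0.28  0.26 -0.09] [ 0.021 -0.062 -0.035] 0.0 0.5005982557320124
diff 33487 (np.int64(0), np.int64(398), np.int64(0), np.int64(261))
```

View pics/j.png

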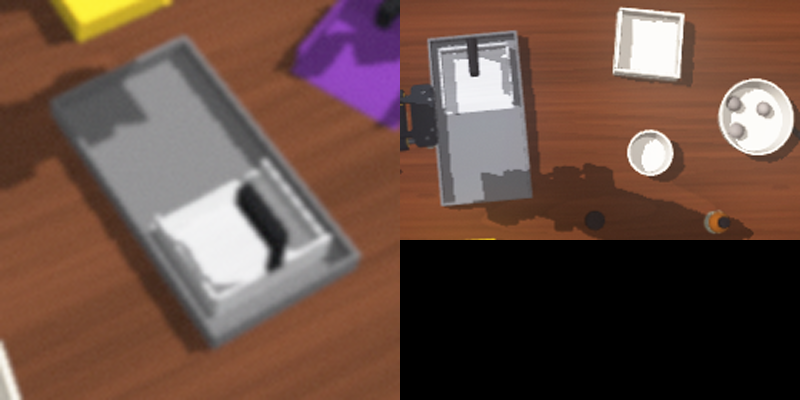

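The scoop lies flat in the tray (top crop (475,75)), and the three pebbles rest in the wide dish at (734,104), (764,108) and (737,131). The gripper is clear of everything.

```bash
python3 -c "
from plant import *
print(hand_in())"
```

```text
the job is handed in; nothing more can be done
None
```

The job is handed in: all three pebbles lie in the wide round dish, which has not moved, and the scoop rests flat in the tray with the gripper clear (18.3 s of the 58 s used; no verdict was returned).

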